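# Fit the tumbler barrel's nested lids and lift the outer one for a seal check

## Task

The barrel of the deburring tumbler is loaded and open, and its two lids lie nested on the bench: the outer lid rests loosely on the inner lid, whose threaded stud stands up through the outer lid's hub. Pick both lids up together by the stud, lower them onto the barrel until the inner lid is fully home in the mouth, and only then let go of the stud, so that both lids sit there by themselves. Then take the outer lid alone by its hub, lift it straight up off the stud without disturbing the inner lid, and finish still holding it, level and still, centred about 10 cm above where it sat, so that I can check the seal all round; leave everything else on the bench where it is.

Things in the scene. Friction and masses are not known exactly. Their poses are not given: they have to be found in the camera images.
- barrel: the open tumbler barrel, upright on the bench, too heavy to shift: black rubber, 100 mm in diameter, 100 mm tall, filled with stone-like media to 30 mm below the rim. Origin: centre of its underside; z up its axis. (The tumbler at the back left, with a second, closed barrel lying on its rollers, is not part of the job.)
- barrel_mouth (a point): centre of the barrel's mouth, level with its flat rim, 100 mm above the barrel's origin: a round hole of 80 mm diameter
- inner_lid: the inner lid, mostly hidden under the outer lid, about 0.35 kg. Origin: centre of its underside; z up. Black rubber plug 76 mm in diameter, z 0 to 14 mm, lower edge chamfered from 70 mm; steel flange 92 mm in diameter, z 14 to 18 mm, which comes to rest on the barrel's rim: when home its origin is 14 mm below the rim. It lies on the bench at first
- stud_tip (a point): top of the inner lid's stud, 62 mm above the inner lid's origin: a round upright threaded steel stud of 12 mm diameter, part of the inner lid. With the outer lid in place its top 24 mm stand free above the hub, to be gripped from above at any yaw
- outer_lid: the outer lid, a plain aluminium cap resting loosely on the inner lid's flange, about 0.20 kg. Origin: centre of its open lower edge; z up. 116 mm in diameter; skirt z 0 to 10 mm, 110 mm inside, goes loosely round the barrel; top plate z 10 to 14 mm. Nested, its origin is 8 mm above the inner lid's; seated on the barrel it is 6 mm below the rim
- hub_top (a point): centre of the top of the outer lid's hub, 30 mm above the outer lid's origin: a round knurled hub of 36 mm diameter, 16 mm tall above the top plate, to be gripped from above at any yaw, with a hole of 16 mm diameter right through for the stud
- carpenter_pencil: bystander: flat carpenter's pencil, 171 mm long, lying in the middle of the bench. Origin: centre of its underside
- lid_nut: bystander: the lids' black hand nut, 33 mm in diameter, 18 mm tall, lying in the middle of the bench; not fitted in this job. Origin: centre of its underside
- tape_measure: bystander: tape measure standing at the back, 43 x 100 x 68 mm. Origin: 19 mm below the middle of its underside
- hole_saw: bystander: black hole saw standing on its teeth at the back, 51 mm in diameter, 82 mm tall. Origin: centre of its underside
- pliers: bystander: pliers lying at the back right, 171 mm long. Origin: centre of its underside
- battery_pack: bystander: battery pack at the right, 72 x 112 x 52 mm. Origin: centre of its underside

How it is judged:
By the outcome, as a careful person would: the job done as asked, in the order asked, and still so for the second after the job is handed in, while the arm keeps its last pose, push and grip.
It also fails if it takes over 48 s, if anything falls off the work surface, if the arm or the gripper's body presses on something with over 40 N, if the wrist force passes 120 N, or if a joint passes its speed limit or range.

## Robot

A 6-joint arm with a two-finger parallel gripper is mounted at the origin on a cart in front of the work surface, level with it; the furniture and walls round the work are solid. World frame = base frame: x ahead of the robot, y to its left, z up, the work surface at z = 0. Lengths are in mm, angles in rad, forces in N, time in s.
With the tool pointing down it reaches from about 350 to 875 mm from the base axis. Payload 4.2 kg.
Tool frame: the origin (TCP) lies between the finger pads; the fingertips stand 25 mm ahead of it and the grasp point (between the pads) lies 6 mm ahead of it; z points along the fingers, y is the line along which they close (so a half turn about z gives the same grasp; the last joint's range is limited). The gripper opens to 85 mm and grips with 20 to 120 N. Pads are 22 mm wide; open, the fingers measure 114 mm over their backs; the gripper's body (76 mm by 85 mm) begins 54 mm behind the grasp point. The pads swing forward as they close: fully open they stand 13 mm farther back than shut.
Start: joints at [1.591, 0.385, 0.008, 0, -1.194, -0.259], TCP at [147.804, 607.251, 256.312] pointing down, gripper open.
Joint ranges: [-3.14, 3.14], [-1.21, 2.06], [-1.07, 1.41], [-3.16, 2.05], [-2.99, -0.16], [-3.1, 3.1]. Speed limits (rad/s): [2.79, 2.79, 3.14, 3.14, 3.14, 3.14].

## Interface

Orientations are given as a unit quaternion [x, y, z, w].
In Python, from bench import arm gives the robot as it stands.
- The arm moves only by the shell command python3 -m pendant 'ROWS'. ROWS is JSON, a list of rows, each a list of 7 numbers: the shift along the tool's x, y, z in m, then the turn, a rotation vector about the tool's x, y, z in degrees, then the finger opening in m, from 0 to 0.0854. In form: [[x, y, z, wx, wy, wz, fingers], ...]. A call has 1 to 12 rows; each row shifts and turns the commanded pose from where the row before left it, along the tool's axes as they then stand; what a row does not reach is not made up. A row lasts 1/10 s, in which the tool goes at most 50 mm and 8.59 degrees, less where a joint would pass 70% of its speed; a pose out of reach is approached as far as the arm can. A call is refused whole if a number of a shift passes 0.05 or a number of a turn 8.59, either way. A call with a gripper value outside its range is refused whole. The fingers move at their own pace and stop on an object; the grip force is fixed at half the most. Time passes only in rows, so rows that do not move let the fingers close. It gives the time, the measured TCP pose, the force, the opening and the grip force at its end, in the units of the state.
- arm.read_state(): the state, without advancing time (a new reading comes with each control period).
- arm.get_image(name): name is "scene" or "top" or "wrist"; returns a dict with "image" (420x560x3 uint8, red, green, blue), "fx", "fy", "cx", "cy" (pixels), "k1" (the pictures are not rectified: a ray, as slopes to the right and down, at radius r is drawn at 1 + k1 r^2 times it, then the intrinsics apply), "xyz" and "rotation" of the camera in the world. Camera axes: x right, y down, z forward; pixel columns grow to the right and rows downward; lengths in mm; the calibration is good to about 2 mm. A picture is of the moment at which its call begins. There is no depth.
- arm.job_done(): hands the job in; it is judged then, once.
The state is a dict: "clock": time; "joints": joint angles; "joint_vel": joint speeds; "joint_efforts": joint torques, N m; "position": TCP position; "ee_rot": TCP orientation; "contact_force": force on the tool from outside, world axes, zero at the start; "wrist_torque": the same for the moment, N m; "gripper_width": finger opening in mm; "grasp_force": force on a finger pad.
Only numpy, scipy, OpenCV 4.12 (cv2) and the standard library are available. Lean on these libraries where they do the work, as an engineer would, in place of code of your own. Each camera call takes 0.05 s, during which the arm holds its last target. There are 200 camera calls.

## Working session

There is one attempt and no reset: what is moved stays moved. The work goes in short steps, Python scripts to look and compute and a shell command to move; the robot and the scene stay as the last step left them, time stands still between calls to the robot, and variables do not carry over. Pictures are saved under pics/ and viewed, at most 10 in all, crops included, and the job is handed in when it is done.

```bash
mkdir -p pics; ls
cat > h.py <<'E'
import numpy as np, cv2
from bench import arm
def grab(n,f=None):
    d=arm.get_image(n)
    if f: cv2.imwrite('pics/'+f,cv2.cvtColor(np.asarray(d['image']),cv2.COLOR_RGB2BGR))
    return d
def ray(d,u,v):
    x=(u-d['cx'])/d['fx'];y=(v-d['cy'])/d['fy']
    X,Y=x,y
    for _ in range(20):
        s=1+d['k1']*(X*X+Y*Y);X,Y=x/s,y/s
    r=np.array(d['rotation']).reshape(3,3)@np.array([X,Y,1.])
    return np.array(d['xyz'],float),r
def onplane(d,u,v,z):
    c,r=ray(d,u,v);return c+r*(z-c[2])/r[2]
def project(d,p):
    q=np.array(d['rotation']).reshape(3,3).T@(np.array(p,float)-np.array(d['xyz']))
    x,y=q[0]/q[2],q[1]/q[2];s=1+d['k1']*(x*x+y*y)
    return d['cx']+d['fx']*x*s,d['cy']+d['fy']*y*s
E
python3 - <<'E'
from h import *
s=arm.read_state();print(s['clock'],s['position'],s['ee_rot'],s['gripper_width'],s['contact_force'])
for n in('scene','top','wrist'):
    d=grab(n,n+'0.png');print(n,d['xyz'],np.round(d['rotation'],3).tolist(),d['fx'],d['k1'])
E
```

```text
pics
0.0 [147.69045178 606.73610395 255.22213183] [ 9.92865377e-01 -1.19235655e-01 -8.89211109e-05  1.09253590e-03] 85.47758724243292 [-0.1514859  -0.68460868  0.39367034]
scene [ -23.73988207 -860.27036002  531.85739578] [0.795, -0.282, 0.167, -0.511] 411.9695169985265 -0.09663882939212597
top [506.40570097 -89.52149623 976.9849183 ] [-0.706, 0.707, -0.03, 0.019] 402.19290159341847 -0.04976551595238897
wrist [228.32162812 588.43844206 373.4938023 ] [-0.61, 0.776, 0.127, -0.101] 298.4069212494109 -0.03452069536107165
```

```bash
sed -i "s/np.array(d\['rotation'\]).reshape(3,3)/Rot.from_quat(d['rotation']).as_matrix()/; 1a from scipy.spatial.transform import Rotation as Rot" h.py; head -14 h.py | tail -6
```

```text
x=(u-d['cx'])/d['fx'];y=(v-d['cy'])/d['fy']
    X,Y=x,y
    for _ in range(20):
        s=1+d['k1']*(X*X+Y*Y);X,Y=x/s,y/s
    r=Rot.from_quat(d['rotation']).as_matrix()@np.array([X,Y,1.])
    return np.array(d['xyz'],float),r
```

View pics/top0.png

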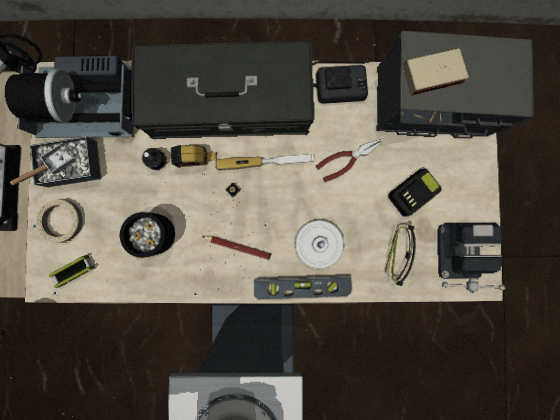

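View pics/scene0.png

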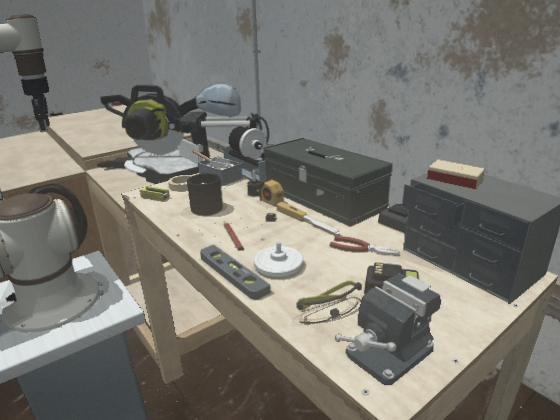

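Run:
```python
from h import *
d=grab('top');im=np.asarray(d['image']).astype(int)
# lid: bright, low saturation
sat=im.max(2)-im.min(2)
m=((sat<22)&(im.min(2)>120)).astype(np.uint8)
m[:,:280]=0;m[:,360:]=0;m[:205]=0;m[285:]=0
c=max(cv2.findContours(m,0,1)[0],key=cv2.contourArea);hull=cv2.convexHull(c)
P=np.array([onplane(d,*p[0],20)[:2] for p in hull],np.float32)
print('lid',cv2.minEnclosingCircle(P),cv2.minEnclosingCircle(hull), cv2.fitEllipse(hull))
e=cv2.fitEllipse(hull);print(onplane(d,*e[0],20))
# stud tip: print local patch
print(im[232:254,308:334].sum(2)//3)
# barrel
m=((im.max(2)<60)).astype(np.uint8);m[:,:100]=0;m[:,200:]=0;m[:195]=0;m[275:]=0
cs=sorted(cv2.findContours(m,0,1)[0],key=cv2.contourArea);h=cv2.convexHull(cs[-1]);print(cv2.boundingRect(h),cv2.contourArea(h))
# media contour: inside bright/not black hole
cm=((im.max(2)>=60)).astype(np.uint8);
for (u,v) in [(147,234)]: print('barrel approx',onplane(d,u,v,100))
cv2.imwrite('pics/crop1.png',cv2.resize(np.hstack([im[190:290,95:205],im[190:290,265:375]])[:,:,::-1].astype(np.uint8),None,fx=3.6,fy=3.6,interpolation=2))
```

```text
lid ((464.6699523925781, -199.20018005371094), 58.916202545166016) ((318.7475891113281, 244.03298950195312), 24.769237518310547) ((318.8670349121094, 244.22787475585938), (48.595333099365234, 49.04585647583008), 100.63880920410156)
[ 463.61335853 -199.37917151   20.        ]
[[200 204 203 202 202 203 202 202 202 202 202 203 201 201 203 200 203 201
  203 201 201 205 201 191 181 198]
 [203 203 202 202 203 203 201 201 203 203 202 200 203 202 204 201 203 202
  202 201 202 204 203 201 191 179]
 [203 203 204 199 203 202 203 204 203 201 201 202 203 202 204 202 205 203
  201 203 203 203 203 202 201 189]
 [202 203 203 200 200 203 203 201 201 198 182 180 186 182 184 190 201 201
  204 203 201 200 202 202 202 199]
 [202 202 204 200 203 201 201 197 185 156  91 107 115 113 123 152 183 184
  190 202 202 201 200 202 201 201]
 [201 204 203 204 203 198 186 155 115 109 112 144 135 127 133 131 118 128
  156 194 199 202 202 201 202 202]
 [204 202 204 202 203 189 130  86 119 162 183 202 204 198 180 154 129 125
  133 165 201 201 203 201 201 199]
 [203 203 202 201 200 163  98 142 180 200 204 202 201 197 186
[... 955 characters left out ...]
02 203 191 164 143 165 202 201 201 195
  178 177 202 203 201 205 204 204]
 [203 203 202 197 193 180 129 171 201 204 202 202 202 201 202 202 197 182
  184 200 204 200 202 200 199 204]
 [204 202 201 202 203 195 165 143 174 186 201 200 201 201 199 188 182 185
  199 203 203 203 203 203 201 202]
 [202 201 199 200 200 202 197 184 163 150 184 187 185 190 181 165 178 199
  204 203 201 202 203 204 203 200]
 [203 201 199 203 203 206 197 196 196 177 176 171 178 175 172 190 201 201
  204 202 200 201 203 201 202 202]
 [200 202 201 203 201 205 202 200 201 201 204 206 201 202 203 204 203 201
  201 203 201 201 202 202 201 202]]
(120, 212, 55, 45) 1947.5
barrel approx [489.71788398 183.42755887 100.        ]
```

View pics/crop1.png

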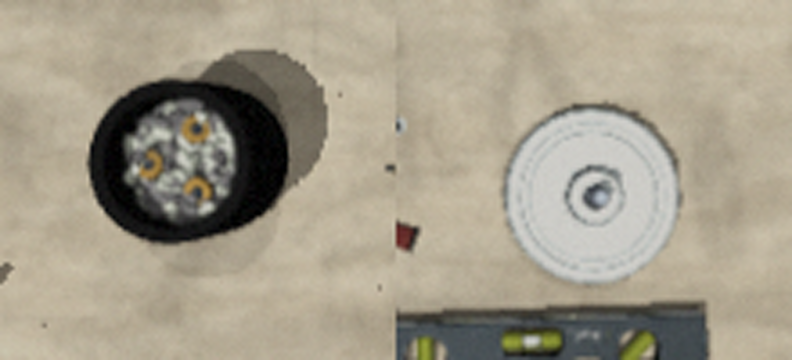

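```bash
cat >> h.py <<'E'
def circ(P):
    P=np.array(P)[:,:2];A=np.c_[2*P,np.ones(len(P))];s=np.linalg.lstsq(A,(P**2).sum(1),rcond=None)[0]
    r=np.sqrt(s[2]+s[0]**2+s[1]**2);return s[0],s[1],r
def totool(v):
    return Rot.from_quat(arm.read_state()['ee_rot']).inv().apply(np.array(v,float))/1000
E
python3 - <<'E'
from h import *
d=grab('top');im=np.asarray(d['image']).astype(int)
m=((im.max(2)<48)).astype(np.uint8);m[:,:100]=0;m[:,200:]=0;m[:195]=0;m[275:]=0
c=max(cv2.findContours(m,0,1)[0],key=cv2.contourArea);h=cv2.convexHull(c)
P=[onplane(d,*p[0],100) for p in h if p[0][0]<147]
b=circ(P);print('barrel',b,len(P))
w=grab('wrist');print('wrist looks at z=100',onplane(w,280,210,100),'tool',arm.read_state()['position'])
R=Rot.from_quat(arm.read_state()['ee_rot']);print('cam in tool',R.inv().apply(np.array(w['xyz'])-arm.read_state()['position']), (R.inv()*Rot.from_quat(w['rotation'])).as_quat())
p=arm.read_state()['position']
off=onplane(w,280,210,100)[:2]-p[:2]
t=np.array([*(np.array(b[:2])-off),255])
print('tcp target to see barrel',t,'tool shift',totool(t-p))
print('then to lid view',totool(np.array([464,-199,255])-[*off,0]*np.array([1,1,0])-t))
E
```

```text
barrel (np.float64(488.57450905538093), np.float64(195.84532719009627), np.float64(47.6438403704272)) 13
wrist looks at z=100 [133.97393103 611.46046741 100.        ] tool [147.78405634 607.07535682 255.9289901 ]
cam in tool [  82.67542926   -0.98497892 -118.02586191] [ 0.11516696  0.11496205 -0.69758104 -0.69778291]
tcp target to see barrel [502.38463436 191.4602166  255.        ] tool shift [0.4428613  0.31992302 0.0012272 ]
then to lid view [6.95368229e-02 3.89449958e-01 3.15492516e-04]
```

```bash
python3 -m pendant '[[0.037,0.0267,0,0,0,0,0.085],[0.037,0.0267,0,0,0,0,0.085],[0.037,0.0267,0,0,0,0,0.085],[0.037,0.0267,0,0,0,0,0.085],[0.037,0.0267,0,0,0,0,0.085],[0.037,0.0267,0,0,0,0,0.085],[0.037,0.0267,0,0,0,0,0.085],[0.037,0.0267,0,0,0,0,0.085],[0.037,0.0267,0,0,0,0,0.085],[0.037,0.0267,0,0,0,0,0.085],[0.037,0.0267,0,0,0,0,0.085],[0.036,0.0263,0,0,0,0,0.085]]'; python3 -m pendant '[[0,0,0,0,0,0,0.085],[0,0,0,0,0,0,0.085]]'
python3 - <<'E'
from h import *
w=grab('wrist','w1.png');print(project(w,[488.6,195.8,100]),project(w,[488.6,195.8,70]))
E
```

```text
clock: 1.5
position: [503.5, 189.9, 256.5]
ee_rot: [0.993, -0.119, 0.0, -0.0]
contact_force: [0.4, 1.1, -0.5]
gripper_width: 85.0
grasp_force: 0.0
clock: 1.7
position: [502.9, 190.6, 256.0]
ee_rot: [0.993, -0.12, -0.0, 0.0]
contact_force: [-0.6, -0.2, 0.6]
gripper_width: 85.0
grasp_force: 0.0
(np.float64(279.47267155046615), np.float64(210.51915286029154)) (np.float64(279.5334662218455), np.float64(201.09448259205013))
```

View pics/w1.png

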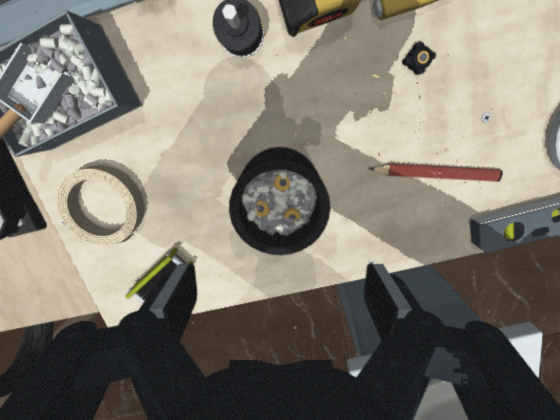

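```bash
cat >> h.py <<'E'
from scipy.optimize import least_squares
def circR(P,R):
    P=np.array(P)[:,:2]
    f=lambda c:np.hypot(*(P-c).T)-R
    s=least_squares(f,P.mean(0),loss='soft_l1');return s.x,np.sqrt(np.mean(s.fun**2))
def barrel(w,c=None,th=55):
    im=np.asarray(w['image']).astype(int)
    m=((im.max(2)<th)).astype(np.uint8);k=np.zeros_like(m);cv2.circle(k,(int(c[0]),int(c[1])),66,1,-1);m*=k
    m=cv2.morphologyEx(m,cv2.MORPH_OPEN,np.ones((3,3),np.uint8))
    h=max(cv2.findContours(m,0,1)[0],key=cv2.contourArea)
    return cv2.convexHull(h)[:,0,:]
E
python3 - <<'E'
from h import *
w=grab('wrist')
for th in (40,50,60):
    h=barrel(w,(280,202),th);P=[onplane(w,*p,100) for p in h if p[1]>212]
    print(th,h.min(0),h.max(0),circ(P),circR(P,50))
E
python3 -m pendant '[[0.006,0.036,0,0,0,0,0.085],[0.006,0.036,0,0,0,0,0.085],[0.006,0.036,0,0,0,0,0.085],[0.006,0.036,0,0,0,0,0.085],[0.006,0.036,0,0,0,0,0.085],[0.006,0.036,0,0,0,0,0.085],[0.006,0.036,0,0,0,0,0.085],[0.006,0.036,0,0,0,0,0.085],[0.006,0.036,0,0,0,0,0.085],[0.006,0.036,0,0,0,0,0.085],[0.006,0.029,0,0,0,0,0.085],[0,0,0,0,0,0,0.085]]'
python3 - <<'E'
from h import *
w=grab('wrist','w2.png');print(project(w,[464,-199,62]),project(w,[464,-199,22]))
E
```

```text
40 [231 147] [328 250] (np.float64(489.568979164224), np.float64(196.15127748555278), np.float64(47.50269111146205)) (array([492.76539981, 194.93958525]), np.float64(0.9673511199004853))
50 [231 147] [329 252] (np.float64(490.1140107202767), np.float64(195.79587989751099), np.float64(48.234479421766636)) (array([492.27617891, 195.19353923]), np.float64(0.7114234317585113))
60 [231 147] [329 253] (np.float64(489.54884630660655), np.float64(196.02460089150077), np.float64(48.16237374399923)) (array([491.74461827, 195.38513976]), np.float64(0.7404882789374438))
clock: 3.0
position: [474.7, -203.1, 256.3]
ee_rot: [0.993, -0.12, 0.0, 0.0]
contact_force: [-0.8, -0.2, 0.1]
gripper_width: 85.4
grasp_force: 0.0
(np.float64(279.67450613156586), np.float64(195.54725504845825)) (np.float64(279.7213509816228), np.float64(186.09642228820104))
```

View pics/w2.png

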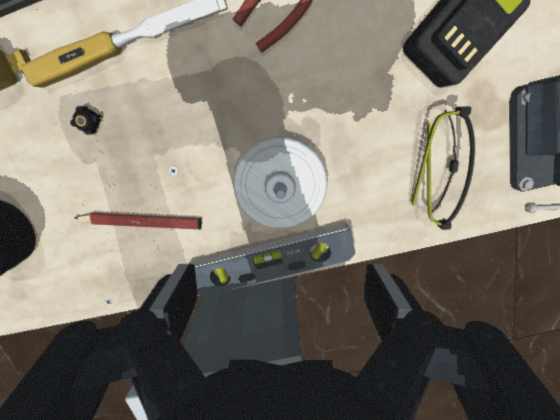

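Run:
```python
from h import *
w=grab('wrist');im=np.asarray(w['image']);print(w['xyz'],arm.read_state()['position'])
g=cv2.cvtColor(im,cv2.COLOR_RGB2GRAY)
i=im.astype(int);sat=i.max(2)-i.min(2)
m=((sat<22)&(i.min(2)>70)).astype(np.uint8);k=np.zeros_like(m);cv2.circle(k,(280,183),54,1,-1);m*=k
m=cv2.morphologyEx(m,cv2.MORPH_OPEN,np.ones((3,3),np.uint8))
c=max(cv2.findContours(m,0,1)[0],key=cv2.contourArea);h=cv2.convexHull(c)
print(cv2.minEnclosingCircle(h),cv2.boundingRect(h))
P=[onplane(w,*p[0],22) for p in h];print('z22',circ(P),circR(P,58))
P=[onplane(w,*p[0],22) for p in h if p[0][1]>183];print('z22 lower',circ(P),circR(P,58))
cr=i[163:218,250:312].astype(np.uint8)
cv2.imwrite('pics/crop2.png',cv2.resize(cr[:,:,::-1],None,fx=10,fy=10,interpolation=0))
```

```text
[ 555.23339272 -220.65492378  374.40022918] [ 474.70526194 -201.30505401  256.2949864 ]
((280.0, 183.0), 53.935245513916016) (230, 130, 99, 107)
z22 (np.float64(464.12905811620453), np.float64(-197.05635214419618), np.float64(65.20126544220125)) (array([ 470.85758687, -199.7811451 ]), np.float64(9.27148886070864))
z22 lower (np.float64(452.42367022615923), np.float64(-196.2867670300402), np.float64(57.12529682384331)) (array([ 453.53100355, -196.30494098]), np.float64(1.1299662588546424))
```

View pics/crop2.png

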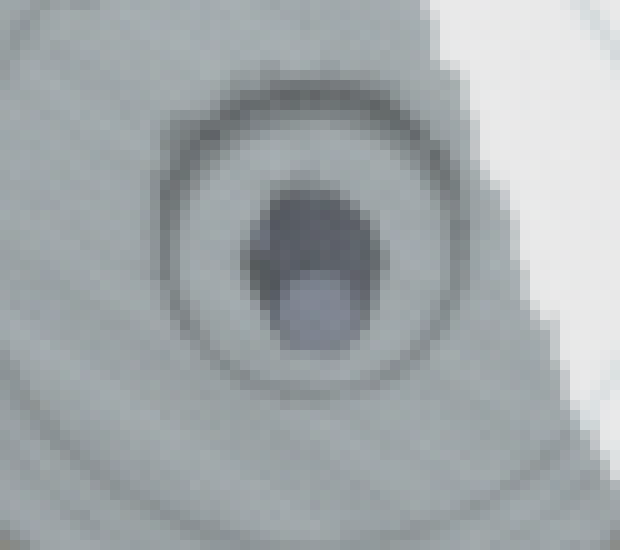

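Run:
```python
from h import *
w=grab('wrist');p=arm.read_state()['position'];print(p)
print('stud',onplane(w,281.2,193.7,62),'hub',onplane(w,280.8,188.6,38),'disk',onplane(w,280.3,183,22))
t=np.array([466,-200.5,130]);print(totool(t-p))
```

```text
[ 474.80564536 -200.88398854  256.35281754]
stud [ 465.70809721 -199.14419046   62.        ] hub [ 464.96615454 -198.55460406   38.        ] disk [ 467.6683143  -198.60827359   22.        ]
[-0.00865288  0.00172776  0.12635214]
```

```bash
python3 -m pendant '[[-0.003,0.0001,0.035,0,0,0,0.085],[-0.003,0.0001,0.04,0,0,0,0.085],[-0.003,0.0001,0.04,0,0,0,0.06],[-0.0005,0.0001,0.036,0,0,0,0.06],[0,0,0,0,0,0,0.06],[0,0,0,0,0,0,0.06],[0,0,0,0,0,0,0.06]]'
python3 - <<'E'
from h import *
w=grab('wrist');i=np.asarray(w['image']);print(arm.read_state()['position'])
u,v=map(int,project(w,[465.5,-199,50]));print(u,v,project(w,[465.5,-199,62]),project(w,[465.5,-199,38]))
cr=i[v-45:v+45,u-60:u+60]
cv2.imwrite('pics/crop3.png',cv2.resize(cr[:,:,::-1],None,fx=6,fy=6,interpolation=0))
E
```

```text
clock: 3.85
position: [467.3, -199.8, 107.5]
ee_rot: [0.993, -0.118, 0.002, 0.0]
contact_force: [0.3, -0.8, -0.2]
gripper_width: 59.8
grasp_force: 0.0
[ 467.14637829 -199.93734831  107.60742122]
281 242 (np.float64(281.22096424426564), np.float64(251.27119294540807)) (np.float64(281.11570334272045), np.float64(235.18030904370474))
```

View pics/crop3.png

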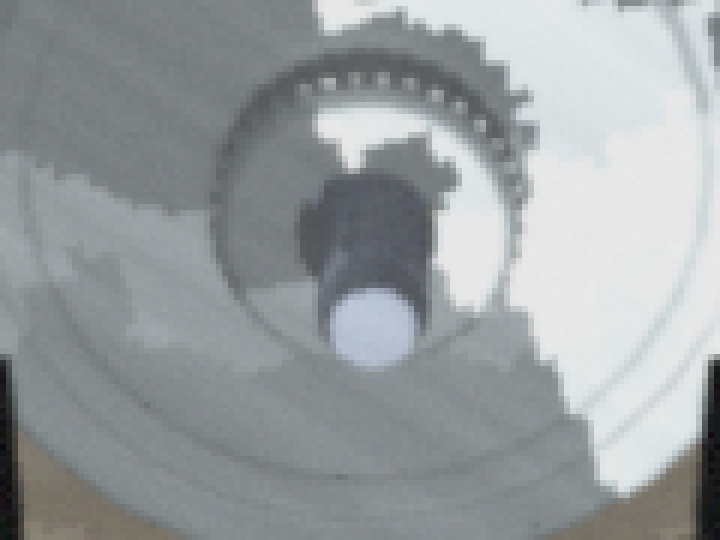

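```bash
python3 -m pendant '[[-0.0015,0,0.02,0,0,0,0.05],[0,0,0.015,0,0,0,0.05],[0,0,0.006,0,0,0,0.05],[0,0,0,0,0,0,0.05],[0,0,0,0,0,0,0.05]]'
```

```text
clock: 4.4
position: [464.8, -200.0, 65.5]
ee_rot: [0.993, -0.119, 0.001, 0.0]
contact_force: [-0.2, -0.3, -0.4]
gripper_width: 50.0
grasp_force: 0.0
```

```bash
python3 -m pendant '[[0,0,0,0,0,0,0.02],[0,0,0,0,0,0,0.014],[0,0,0,0,0,0,0],[0,0,0,0,0,0,0],[0,0,0,0,0,0,0],[0,0,0,0,0,0,0],[0,0,0,0,0,0,0],[0,0,0,0,0,0,0]]'
```

```text
clock: 5.2
position: [464.2, -200.1, 64.9]
ee_rot: [0.993, -0.119, 0.0, 0.0]
contact_force: [-0.5, -2.5, 5.8]
gripper_width: 9.6
grasp_force: 58.8
```

```bash
python3 -m pendant '[[0,0,-0.005,0,0,0,0],[0,0,-0.01,0,0,0,0],[0,0,-0.015,0,0,0,0],[0,0,-0.02,0,0,0,0],[0,0,-0.02,0,0,0,0],[0,0,-0.01,0,0,0,0],[0,0,0,0,0,0,0],[0,0,0,0,0,0,0],[0,0,0,0,0,0,0]]'
python3 - <<'E'
from h import *
w=grab('wrist','w3.png');s=arm.read_state();print(s['position'],s['contact_force'],s['wrist_torque'],s['ee_rot'],s['gripper_width'])
E
```

```text
clock: 6.1
position: [462.9, -199.6, 143.0]
ee_rot: [0.993, -0.119, -0.001, -0.0]
contact_force: [-0.7, 1.0, -6.7]
gripper_width: 9.5
grasp_force: 58.7
[ 463.02078082 -199.63260212  143.06442968] [-0.57760576  0.19815438 -5.43687067] [-0.03904828 -0.02093378 -0.01938612] [ 9.92859779e-01 -1.19278938e-01 -1.40594425e-03 -1.32910314e-04] 9.947124690785031
```

View pics/w3.png

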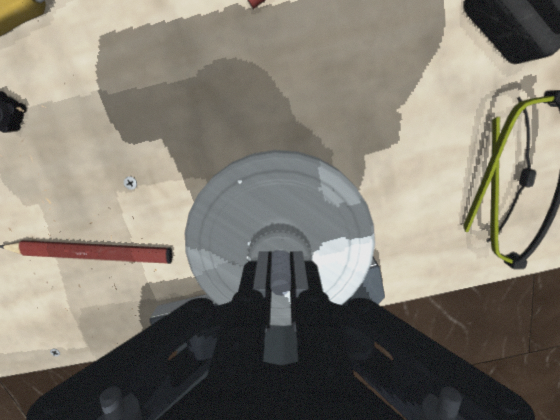

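Run:
```python
from h import *
w=grab('wrist');s=arm.read_state();p=s['position'];im=np.asarray(w['image']).astype(int)
# stud from earlier picture at TCP (467.15,-199.94,107.6)
R=Rot.from_quat([0.993,-0.1185,0.001,0]);ci=np.array([82.675,-0.985,-118.026]);q=Rot.from_quat([0.11516696,0.11496205,-0.69758104,-0.69778291])
d=dict(w);d['xyz']=np.array([467.15,-199.94,107.6])+R.apply(ci);d['rotation']=(R*q).as_quat()
st=onplane(d,282.7,251.0,62);print('stud before grasp',st)
for x in (-4,-2,0,2,4):
    t=p+R.apply([x,0,0]);t[2]=140;print(x,project(w,t))
print((im[258:300:2,266:298].sum(2)//3))
```

```text
stud before grasp [ 465.2391929  -200.07046338   62.        ]
-4 (np.float64(282.2904535172725), np.float64(295.53520787084426))
-2 (np.float64(282.2953778333234), np.float64(291.9998190406746))
0 (np.float64(282.3003287597794), np.float64(288.42943689002345))
2 (np.float64(282.30530627039883), np.float64(284.8236522439218))
4 (np.float64(282.31031032858294), np.float64(281.1820517900351))
[[ 81  67  33  24  30  52  85  93  92  91  90  92  90  94  97  95  96  93
   93  94  92  92  87  70  37  29  25  53  76  77  81  82]
 [ 80  62  31  22  29  56  92  92  93  94  94  92  99  99  97  97  96  94
   92  90  94  95  92  77  33  23  29  49  69  79  75  79]
 [ 74  55  32  26  33  58  89  93  92  93  92  93  96  95  96  92  94  91
   89  89  96  93  89  81  39  24  27  42  65  77  77  79]
 [ 72  46  29  21  33  55  85  88  89  89  90  89  93  95  94  97  95  95
   97  91  93  90  90  73  39  27  29  35  61  77  80  80]
 [ 70  42  30  16  33  63  90  95  95  92  93  95  95  99  98  97  94  96
   93  91  91  92  90  81  54  27  23  35  57  78  79  76]
 [ 72  41  25  22  42  69  91  95  92  94 
[... 1386 characters left out ...]
2  66  28  28  27  34  34  63  77]
 [ 35  33  31  18  25  57  84  90  85  86  87  87  86  89  88  87  90  88
   86  87  88  94 103  94  48  26  27  35  33  50  80 102]
 [ 40  30  29  28  38  81 120 105  90  88  87  87  86  85  86  86  95 123
  154 157 162 183 214 197  93  32  31  33  31  46  72  91]
 [ 35  29  32  25  39  88 132 136 131 114 102  94  91  92  92  89  99 134
  180 202 218 225 227 205  98  36  26  30  32  42  72  87]
 [ 37  29  33  29  44  86 131 134 137 135 132 136 135 133 131 132 132 142
  180 214 219 222 224 204  98  34  31  35  35  46  67  78]
 [ 20  29  31  31  54 101 135 137 135 137 138 138 135 135 138 136 134 134
  134 139 141 172 217 202 122  46  29  27  27  30  28  30]]
```

```bash
python3 -m pendant '[[0,0,-0.015,0,0,0,0],[0,0,-0.025,0,0,0,0],[-0.001,-0.0056,-0.02,0,0,0,0],[-0.0027,-0.015,0,0,0,0,0],[-0.005,-0.028,0,0,0,0,0],[-0.007,-0.039,0,0,0,0,0],[-0.007,-0.039,0,0,0,0,0],[-0.007,-0.039,0,0,0,0,0],[-0.007,-0.039,0,0,0,0,0],[-0.007,-0.039,0,0,0,0,0],[-0.007,-0.039,0,0,0,0,0],[-0.007,-0.039,0,0,0,0,0]]'; python3 -m pendant '[[-0.007,-0.039,0,0,0,0,0],[-0.004,-0.02,0,0,0,0,0],[-0.002,-0.01,0,0,0,0,0],[0,0,0,0,0,0,0],[0,0,0,0,0,0,0],[0,0,0,0,0,0,0]]'
python3 - <<'E'
from h import *
import time
w=grab('wrist','w4.png');t=grab('top','t4.png');grab('scene','s4.png')
s=arm.read_state();print(s['position'],s['contact_force'],s['ee_rot'],s['wrist_torque']);print('need',totool(np.array([488,196.2,s['position'][2]])-s['position']))
# top: lid disk
im=np.asarray(t['image']).astype(int);sat=im.max(2)-im.min(2)
zc=s['position'][2]-65+22
u,v=map(int,project(t,[490,196,zc]));print(u,v)
i=cv2.cvtColor(np.asarray(t['image']),cv2.COLOR_RGB2BGR)[v-60:v+60,u-60:u+60]
j=cv2.cvtColor(np.asarray(w['image']),cv2.COLOR_RGB2BGR)[110:410,130:430]
cv2.imwrite('pics/crop4.png',np.hstack([cv2.resize(i,(400,400)),cv2.resize(j,(400,400))]))
E
```

```text
clock: 7.4
position: [483.3, 127.8, 203.6]
ee_rot: [0.993, -0.119, -0.001, 0.0]
contact_force: [0.7, 1.3, -4.6]
gripper_width: 9.7
grasp_force: 58.8
clock: 8.0
position: [487.3, 195.2, 204.1]
ee_rot: [0.993, -0.12, -0.0, 0.0]
contact_force: [0.1, 0.4, -4.2]
gripper_width: 9.8
grasp_force: 58.9
[487.57485283 195.49847864 204.40797161] [-0.37143007  1.31746814 -5.95984739] [ 9.92804621e-01 -1.19745494e-01 -1.82229475e-05  1.66473333e-05] [0.05049883 0.04952088 0.06353216]
need [ 2.46155650e-04 -7.82489446e-04 -3.72056473e-08]
131 234
```

View pics/crop4.png

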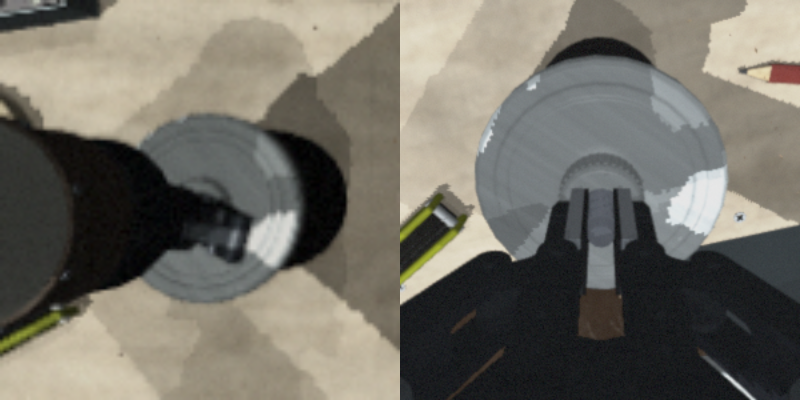

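Run:
```python
from h import *
t=grab('top');im=np.asarray(t['image']).astype(int)
zc=204.4-65+22
for p in ([490,196,zc],[490,196,100],[490,196,0]): print(np.round(project(t,p),1))
sat=im.max(2)-im.min(2)
m=((sat<20)&(im.min(2)>85)&(im.max(2)<256)).astype(np.uint8);k=np.zeros_like(m);k[203:270,112:165]=1;m*=k
m=cv2.morphologyEx(m,cv2.MORPH_OPEN,np.ones((3,3),np.uint8))
c=max(cv2.findContours(m,0,1)[0],key=cv2.contourArea);h=cv2.convexHull(c)[:,0,:];print(cv2.boundingRect(h))
P=[onplane(t,*p,zc) for p in h if p[0]>122];print('disk',circ(P),circR(P,57),len(P))
b=((im.max(2)<48)).astype(np.uint8);k[:]=0;k[205:268,150:180]=1;b*=k
c=max(cv2.findContours(b,0,1)[0],key=cv2.contourArea);h=cv2.convexHull(c)[:,0,:];print(cv2.boundingRect(h))
P=[onplane(t,*p,0) for p in h if p[0]>164];print('base',circR(P,50),circ(P))
for y in range(203,270,6): print(y,im[y,128:182:3].sum(1)//3)
```

```text
[131.4 234.4]
[141.3 233.9]
[154.6 233.1]
(112, 208, 49, 57)
disk (np.float64(486.53848106366036), np.float64(195.50131215857851), np.float64(57.53029835645806)) (array([486.46200807, 194.82644017]), np.float64(0.7518245787915908)) 18
(151, 213, 24, 42)
base (array([488.74125446, 198.10823924]), np.float64(0.3770533195362853)) (np.float64(488.73600747312827), np.float64(195.26573154557724), np.float64(47.5436666233761))
203 [154 150 148 143 151 151 148 158 165  84  82  86  85 100 104 104 106 107]
209 [ 92  97  94  92  83 135 160 112  87  89  85  89  88  84  86 117 110 109]
215 [ 97  94  99  98  99  95 107 124  51   3   7  15  70  81  76  77 108 112]
221 [101 102 100 105 104 103  96 138 136 109  22   9   1   3  25  78 104 110]
227 [ 91  82  82  97 105 108 104 103 105 108  86  24   1   7   5   9 113 117]
233 [  6  26  36  55  80 105 106 107  96  94 104  50   9   0   3   3 117 112]
239 [  7   8  18  43  24  31  55 104 182 194 210  44   3   8  10   1 112 113]
245 [ 32  52  65  63 127  54 211 206 213 212 148   8   2   4   9  94 104 107]
251 [111 122 115  65  35  52 111 179 209 136   6   2  21  91  93  93 110 106]
257 [116 108 114 119 116 102 121  99 120 160 163 172 153  89  91  93 108 107]
263 [102 114 102 102  98 150 162 160 163 169 173 170 167 165 171 116 107 108]
269 [136 144 141 136 131 135 156 168 177 175 177 175 175 180 175 189 190 192]
```

```bash
python3 -m pendant '[[0.0012,-0.0007,0.01,0,0,0,0],[0,0,0.015,0,0,0,0],[0,0,0.01,0,0,0,0],[0,0,0.002,0,0,0,0],[0,0,0.002,0,0,0,0],[0,0,0,0,0,0,0],[0,0,0,0,0,0,0]]';python3 -m pendant '[[0,0,0.002,0,0,0,0],[0,0,0.002,0,0,0,0],[0,0,0,0,0,0,0],[0,0,0,0,0,0,0]]'
```

```text
clock: 8.9
position: [489.2, 197.1, 165.8]
ee_rot: [0.993, -0.119, 0.0, -0.0]
contact_force: [0.1, -0.1, -4.2]
gripper_width: 9.6
grasp_force: 58.9
clock: 9.3
position: [488.9, 196.8, 161.3]
ee_rot: [0.993, -0.119, -0.0, 0.0]
contact_force: [0.0, -0.1, -5.5]
gripper_width: 9.8
grasp_force: 58.9
```

```bash
python3 -m pendant '[[0,0,0.002,0,0,0,0],[0,0,0,0,0,0,0],[0,0,0,0,0,0,0]]';python3 -m pendant '[[0,0,0.002,0,0,0,0],[0,0,0,0,0,0,0],[0,0,0,0,0,0,0]]'
```

```text
clock: 9.6
position: [488.9, 196.8, 159.2]
ee_rot: [0.993, -0.119, -0.0, 0.0]
contact_force: [0.4, -0.1, -4.9]
gripper_width: 9.7
grasp_force: 58.9
clock: 9.9
position: [488.9, 196.8, 157.2]
ee_rot: [0.993, -0.119, -0.0, 0.0]
contact_force: [0.2, -0.5, -5.7]
gripper_width: 9.7
grasp_force: 58.9
```

```bash
python3 -m pendant '[[0,0,0.002,0,0,0,0],[0,0,0.001,0,0,0,0],[0,0,0,0,0,0,0],[0,0,0,0,0,0,0]]';python3 -m pendant '[[0,0,0.001,0,0,0,0],[0,0,0.001,0,0,0,0],[0,0,0,0,0,0,0],[0,0,0,0,0,0,0]]'
```

```text
clock: 10.3
position: [488.9, 196.8, 154.3]
ee_rot: [0.993, -0.119, 0.0, 0.0]
contact_force: [0.9, 1.2, -4.7]
gripper_width: 9.8
grasp_force: 58.9
clock: 10.7
position: [488.9, 196.8, 152.3]
ee_rot: [0.993, -0.119, -0.0, 0.0]
contact_force: [-0.6, 0.3, -5.2]
gripper_width: 9.2
grasp_force: 58.9
```

```bash
python3 -m pendant '[[0,0,0.001,0,0,0,0],[0,0,0,0,0,0,0],[0,0,0,0,0,0,0]]';python3 -m pendant '[[0,0,0.0007,0,0,0,0],[0,0,0,0,0,0,0],[0,0,0,0,0,0,0]]';python3 -m pendant '[[0,0,0.0007,0,0,0,0],[0,0,0,0,0,0,0],[0,0,0,0,0,0,0]]'
```

```text
clock: 11.0
position: [488.9, 196.8, 151.3]
ee_rot: [0.993, -0.119, -0.0, 0.0]
contact_force: [0.4, -0.2, -5.1]
gripper_width: 9.6
grasp_force: 58.9
clock: 11.3
position: [489.0, 196.7, 151.0]
ee_rot: [0.993, -0.119, 0.0, 0.0]
contact_force: [-1.3, -0.5, -1.9]
gripper_width: 9.9
grasp_force: 59.5
clock: 11.6
position: [489.0, 196.8, 150.9]
ee_rot: [0.993, -0.119, 0.0, -0.0]
contact_force: [-3.8, -2.5, 5.2]
gripper_width: 9.4
grasp_force: 60.1
```

```bash
python3 -m pendant '[[0,0,0.0007,0,0,0,0],[0,0,0,0,0,0,0],[0,0,0,0,0,0,0]]'; python3 -m pendant '[[0,0,0,0,0,0,0.02],[0,0,0,0,0,0,0.03],[0,0,0,0,0,0,0.03],[0,0,0,0,0,0,0.03]]'; python3 -m pendant '[[0,0,-0.02,0,0,0,0.03],[0,0,-0.035,0,0,0,0.03],[0,0,-0.035,0,0,0,0.055],[0,0,-0.01,0,0,0,0.055],[0,0,0,0,0,0,0.055],[0,0,0,0,0,0,0.055]]'
python3 - <<'E'
from h import *
w=grab('wrist','w5.png');s=arm.read_state();print(s['position'],s['contact_force'])
print(project(w,[491,197,148]),project(w,[491,197,124]),project(w,[491,197,108]))
u,v=map(int,project(w,[491,197,130]))
cv2.imwrite('pics/crop5.png',cv2.resize(np.asarray(w['image'])[v-80:v+80,u-105:u+105,::-1],None,fx=3.7,fy=3.7,interpolation=0));print(u-105,v-80)
E
```

```text
clock: 11.9
position: [489.0, 196.8, 150.9]
ee_rot: [0.993, -0.119, 0.0, -0.0]
contact_force: [-4.8, -2.2, 9.7]
gripper_width: 9.4
grasp_force: 60.6
clock: 12.3
position: [489.2, 197.0, 149.1]
ee_rot: [0.993, -0.119, 0.0, -0.0]
contact_force: [0.8, 0.3, -0.2]
gripper_width: 30.1
grasp_force: 0.0
clock: 12.9
position: [488.3, 196.5, 248.0]
ee_rot: [0.993, -0.119, -0.001, 0.0]
contact_force: [0.6, -0.1, -0.8]
gripper_width: 55.2
grasp_force: 0.0
[488.10949305 196.40890628 247.46952942] [-0.09187996 -1.10240175  0.36959646]
(np.float64(279.9507117082364), np.float64(213.16998929358613)) (np.float64(279.94588135493905), np.float64(203.45360918618192)) (np.float64(279.94312206197804), np.float64(197.8840656512354))
174 125
```

View pics/crop5.png

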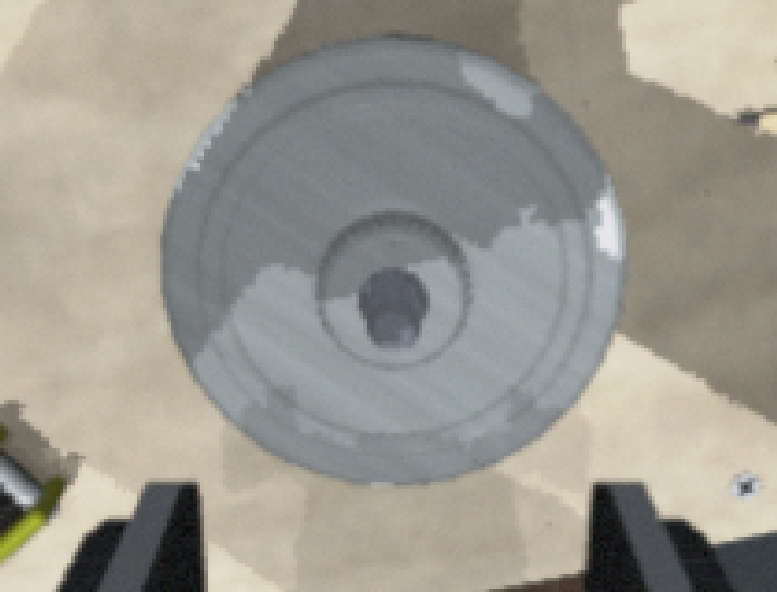

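Run:
```python
from h import *
w=grab('wrist');s=arm.read_state();p=s['position'];print(p,w['xyz'])
im=np.asarray(w['image']);a=onplane(w,279.2,211.8,148);b=onplane(w,279.7,204.8,124);print('stud',a,'hub',b)
i=im.astype(int);sat=i.max(2)-i.min(2)
m=((sat<22)&(i.min(2)>70)).astype(np.uint8);k=np.zeros_like(m);cv2.circle(k,(280,195),66,1,-1);m*=k
m=cv2.morphologyEx(m,cv2.MORPH_OPEN,np.ones((5,5),np.uint8))
# disk extents from crop picture: left162 right626 top36 bottom484
for z in (106,108): print('disk',onplane(w,174+394/3.7-.5,125+260/3.7-.5,z))
q=[onplane(w,174+x/3.7-.5,125+y/3.7-.5,107)[:2] for x,y in ((162,265),(626,262),(394,36),(394,484))];print(np.round(q,1),circ(q))
print(totool(np.array([*b[:2],134])-p))
```

```text
[488.15708775 196.34237145 247.3856312 ] [569.01969237 177.9581367  365.43902618]
stud [492.17567092 197.01103227 148.        ] hub [489.77114643 197.18782824 124.        ]
disk [493.13239861 196.09177713 106.        ]
disk [493.71740924 195.95198598 108.        ]
[[505.7 251.5]
 [479.5 140.9]
 [545.5 183.3]
 [433.8 210.5]] (np.float64(489.6232248141029), np.float64(196.92874582365738), np.float64(57.17440938331639))
[ 0.0016501  -0.00148945  0.11337848]
```

```bash
python3 -m pendant '[[0.0015,-0.001,0.03,0,0,0,0.055],[0,0,0.03,0,0,0,0.055],[0,0,0.03,0,0,0,0.055],[0,0,0.015,0,0,0,0.055],[0,0,0.006,0,0,0,0.055],[0,0,0,0,0,0,0.055],[0,0,0,0,0,0,0.055]]'
```

```text
clock: 13.7
position: [491.0, 197.7, 138.6]
ee_rot: [0.993, -0.119, 0.0, -0.0]
contact_force: [-0.5, 0.6, 0.3]
gripper_width: 54.9
grasp_force: 0.0
```

```bash
python3 -m pendant '[[-0.001,0.0008,0.003,0,0,0,0.055],[0,0,0.0015,0,0,0,0.055],[0,0,0,0,0,0,0.055],[0,0,0,0,0,0,0.05],[0,0,0,0,0,0,0.045],[0,0,0,0,0,0,0.041]]'; python3 -m pendant '[[0,0,0,0,0,0,0.039],[0,0,0,0,0,0,0.037],[0,0,0,0,0,0,0.036],[0,0,0,0,0,0,0.035]]'
```

```text
clock: 14.3
position: [489.5, 197.0, 133.9]
ee_rot: [0.993, -0.119, 0.0, -0.0]
contact_force: [0.6, -0.4, -0.3]
gripper_width: 40.7
grasp_force: 0.0
clock: 14.7
position: [489.4, 196.7, 133.9]
ee_rot: [0.993, -0.119, -0.0, 0.0]
contact_force: [-1.1, -1.9, 1.7]
gripper_width: 34.7
grasp_force: 13.8
```

```bash
python3 -m pendant '[[0,0,0,0,0,0,0.03],[0,0,0,0,0,0,0.02],[0,0,0,0,0,0,0.02],[0,0,0,0,0,0,0.02],[0,0,0,0,0,0,0.02]]'
```

```text
clock: 15.2
position: [489.4, 196.7, 134.2]
ee_rot: [0.993, -0.119, 0.0, 0.0]
contact_force: [-1.7, -1.7, 4.6]
gripper_width: 33.5
grasp_force: 59.4
```

```bash
python3 -m pendant '[[0,0,-0.001,0,0,0,0.02],[0,0,-0.001,0,0,0,0.02],[0,0,-0.001,0,0,0,0.02],[0,0,0,0,0,0,0.02],[0,0,0,0,0,0,0.02]]'
python3 -c "
from h import *
for _ in range(1):
    s=arm.read_state();print(s['contact_force'],s['wrist_torque'])"
```

```text
clock: 15.7
position: [489.3, 196.9, 136.4]
ee_rot: [0.993, -0.119, -0.0, 0.0]
contact_force: [0.1, -0.1, -2.0]
gripper_width: 33.3
grasp_force: 59.9
[ 0.11874321 -0.06321379 -1.95114597] [ 0.00512415  0.00728127 -0.00305912]
```

```bash
python3 -m pendant '[[0,0,-0.003,0,0,0,0.02],[0,0,-0.005,0,0,0,0.02],[0,0,-0.006,0,0,0,0.02],[0,0,-0.006,0,0,0,0.02],[0,0,-0.006,0,0,0,0.02],[0,0,-0.006,0,0,0,0.02],[0,0,-0.006,0,0,0,0.02],[0,0,-0.006,0,0,0,0.02],[0,0,-0.006,0,0,0,0.02]]'; python3 -m pendant '[[0,0,-0.008,0,0,0,0.02],[0,0,-0.01,0,0,0,0.02],[0,0,-0.01,0,0,0,0.02],[0,0,-0.01,0,0,0,0.02],[0,0,-0.006,0,0,0,0.02],[0,0,-0.003,0,0,0,0.02],[0,0,0,0,0,0,0.02],[0,0,0,0,0,0,0.02],[0,0,0,0,0,0,0.02],[0,0,0,0,0,0,0.02]]'
```

```text
clock: 16.6
position: [489.4, 196.9, 187.2]
ee_rot: [0.993, -0.119, 0.0, -0.0]
contact_force: [-0.6, 0.2, -2.7]
gripper_width: 33.6
grasp_force: 59.9
clock: 17.6
position: [489.3, 196.8, 233.3]
ee_rot: [0.993, -0.119, -0.0, 0.0]
contact_force: [0.2, -0.1, -1.7]
gripper_width: 33.4
grasp_force: 59.9
```

Run:
```python
from h import *
d=grab('scene');g=cv2.cvtColor(np.asarray(d['image']),cv2.COLOR_RGB2GRAY)
for z in (194,208,224,186,148,126,104,98): print(z,np.round(project(d,[490,197,z]),1))
u,v=np.round(project(d,[490,197,126])).astype(int)
print(g[v-34:v+16,u-24:u+25:2])
```

```text
194 [199.9 148.1]
208 [199.4 143.4]
224 [198.9 138.1]
186 [200.2 150.8]
148 [201.5 163.2]
126 [202.3 170.3]
104 [203.1 177.2]
98 [203.3 179.1]
[[108 107 111 ... 128 130 127]
 [109 107 104 ... 130 131 128]
 [106 106 101 ... 130 129 131]
 ...
 [161 171 208 ...  82  77  83]
 [137 157 215 ...  82  79  93]
 [109 110 109 ... 105 127 143]]
```

Run:
```python
from h import *
np.set_printoptions(threshold=99999,linewidth=220)
d=grab('scene');g=cv2.cvtColor(np.asarray(d['image']),cv2.COLOR_RGB2GRAY)
for v in range(138,190): print(v,g[v,176:230:2])
```

```text
138 [107 109 108 103  92 111 109 114  61  90  75  72  51  49  96  67 142 145 145 140 128 129 129 131 129 130 111]
139 [110 108 106 143 167 117 110 114  71 110  89  79  52  50  90 115 134 131 110 146 141 131 129 131 129 130 113]
140 [109 108 109 153 177 170  89 104 103 123 108  85  48  49  78 122 121 119 118 127 117 143 133 129 128 130 111]
141 [109 108 120 138 149 146 101 101 109 123 120  94  51  50  76 120 120 119 112 121 118 115 141 133 129 129 111]
142 [108 109 124 141 134 103 122 123 123 117 121 100  54  49  85 117 119 121 116 116 117 109 138 143 137 130 107]
143 [111 108 129 132 133 123 130 132 130 118 119 101  67  90 100 121 122 120 120 117 116 141 136 142 142 138 109]
144 [109 110 135 126 129 130 132 134 136 125 119 101  94  98 110 122 123 123 145 146 146 133 124 138 142 143 140]
145 [109 124 126 122 131 133 135 135 133 131 130 133 105 104 121 122 120 126 137 149 146 119  94 130 141 143 145]
146 [107 156 129 128 134 135 134 134 136 134 134 136 129 119 124 122 129 117 121 149 135 101  89  87 108 134 100]
147 [110 148 130 136 134 132 128 139 136 200 203 201 206 183 169 121 130 1
[... 4100 characters left out ...]
 84  77  81  95]
184 [186 138 154 214 133 135  59  59  62  56  61  66  63  64  61  61  59  53  55  56  52  55  58  82  77  92 136]
185 [110 110 109 109 110 107  58  57  58  58  57  61  58  57  56  58  55  57  57  56  56  55  64 106 126 143 148]
186 [109 110 109 111 111 108  58  58  59  57  60  58  59  57  59  57  56  54  56  58  57  56  70 195 214 189 212]
187 [109 109 110 109 111 111  63  58  55  58  60  57  56  58  60  59  56  53  56  56  55  57  73 211 210 214 215]
188 [111 110 111 111 110 109  58  59  57  57  60  56  59  56  59  57  56  55  55  56  58  56  92 206 186 213 215]
189 [111 109 110 110 108 110  58  60  60  59  59  58  58  57  60  59  59  54  56  56  53  57  87 204 205 211 214]
```

```bash
python3 -m pendant '[[0,0,-0.0007,0,0,0,0.02],[0,0,0,0,0,0,0.02],[0,0,0,0,0,0,0.02],[0,0,0,0,0,0,0.02]]'; python3 -c "
from bench import arm
print(arm.job_done())"
```

```text
clock: 18.1
position: [489.4, 196.9, 234.4]
ee_rot: [0.993, -0.119, -0.0, 0.0]
contact_force: [-0.3, 0.3, -2.5]
gripper_width: 33.7
grasp_force: 59.9
the job is handed in; nothing more can be done
None
```

The job is handed in at 18.1 s: the inner lid sits home in the barrel mouth, and the outer lid is held by its hub, level and still, about 100 mm above where it sat; no verdict came back.

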